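# Thread the return spring over the pinned rod of the clamp base

## Robot

A 6-joint arm with a two-finger parallel gripper is mounted at the origin on a cart in front of the work surface, level with it; the furniture and walls round the work are solid. World frame = base frame: x ahead of the robot, y to its left, z up, the work surface at z = 0. Lengths are in m, angles in rad, forces in N, time in s.
With the tool pointing down it reaches from about 0.35 to 0.975 m from the base axis. Payload 4.9 kg.
Tool frame: the origin (TCP) lies on the centre line of the jaws, within the pads' length; the fingertips stand ctrl.tcp_to_tips ahead of it and the grasp point (between the pads) lies 3 mm ahead of it (ctrl.tcp_to_tips is the distance from the TCP to the fingertips, in m); z points along the fingers, y is the direction in which the jaws open and shut (so a half turn about z gives the same grasp; the last joint's range is limited). The gripper opens to 85 mm and grips with 20 to 120 N. Pads are 22 mm wide; open, the fingers measure 114 mm over their backs; the gripper's body (76 mm by 85 mm) begins 54 mm behind the grasp point. The pads swing forward as they close: fully open they stand 13 mm farther back than shut.
Start: joints at [1.161, 0.053, 1.613, -0, 1.476, -0.119], TCP at [0.179, 0.599, 0.253] pointing down, gripper open.
Joint ranges: [-3.01, 3.01], [-1.01, 2.22], [0.06, 2.58], [-1.02, 4.17], [0.09, 2.62], [-3.14, 3.14]. Speed limits (rad/s): [2.57, 2.57, 3.14, 3.14, 3.14, 3.14].

## Interface

Orientations are given as a rotation vector (axis times angle).
In Python, from station import ctrl, vision gives the robot as it stands.
- The arm moves only by the tool jog_arm, never from a script. Its argument "deltas" is a list of rows, each a list of 7 numbers: the turn, a rotation vector about the tool's x, y, z in rad, then the shift along the tool's x, y, z in cm, then the opening, from 0 (shut) to 1 (fully open). A call has 1 to 12 rows; each row shifts and turns the commanded pose from where the row before left it, along the tool's axes as they then stand; what a row does not reach is not made up. A row lasts 1/12 s, in which the tool goes at most 41.7 mm and 7.16 degrees, less where a joint would pass 70% of its speed; a pose out of reach is approached as far as the arm can. A call with a gripper value outside its range is refused whole. The fingers move at their own pace and stop on an object; "grip_force" is the grip in N (left out, the last holds). Time passes only in rows, so rows that do not move let the fingers close. It gives the time, the measured TCP pose, the force and the opening at its end, in the units of the state.
- ctrl.get_obs(): the state, without advancing time (a new reading comes with each control period).
- vision.get_image(name): name is "side" or "top" or "wrist"; returns (picture, depth): 400x640x3 uint8, red, green, blue; 400x640 float32, m along the optical axis (not along the pixel's ray), 0 where there is no reading.
- vision.calibration(name): a dict with "fx", "fy", "cx", "cy" (pixels), "rvec" (rotation vector, rad) and "tvec" (3), from world to camera coordinates, as OpenCV has them; the wrist camera has in their place "hand_eye" (4x4, takes a point from camera to tool coordinates, whose origin is the TCP and whose axes are the flange's). Camera axes: x right, y down, z forward; pixel columns grow to the right and rows downward; lengths in m; the calibration is good to about 2 mm. A picture is of the moment at which its call begins: read the wrist's pose just before it. calibration takes no time and is no camera call.
- ctrl.finish_job(): hands the job in, once; it reports no verdict.
The state is a dict: "t": time; "q": joint angles; "dq": joint speeds; "effort": joint torques, N m; "tool_pos": TCP position; "tool_rot": TCP orientation; "contact_force": force on the tool from outside, world axes, zero at the start; "wrist_torque": the same for the moment, N m; "opening": finger opening in m.
Only numpy, scipy, OpenCV 4.12 (cv2) and the standard library are available. Lean on these libraries where they do the work, as an engineer would, in place of code of your own. Each camera call takes 0.05 s, during which the arm holds its last target. There are 200 camera calls.

## Task

Put the loose compression spring on the empty rod of the clamp base, flattened end coil first as it stands now, like the spring already fitted on the other rod. Thread it over the rod end, and wherever a coil snags on a cross pin press only gently and twist the spring a little until it slips past; never force it. Bring it fully home, upright in the cup at the foot of the rod, let go of it, and leave the vial, tin, crucible and jar about it undisturbed.

Things in the scene. Friction and masses are not known exactly. Their poses are not given: they have to be found in the camera images.
- spring_centre (a point): Centre, half-way up, of the loose steel compression spring standing upright on the table: 40 mm outside diameter, 62 mm long, 3.5 mm wire, open right through, about 80 g. Grip it from above round its stiff upper part, 0 to 31 mm above this point (best 15 mm above it). z is its axis, up; x is the long way of its flattened lowest coil (a half turn looks the same).
- spring_foot (a point): Centre of the underside of the spring's lowest coil, 31 mm below spring_centre, same axes. This coil is pressed flat on two sides: its opening is 32.5 mm along x, 11 mm along y (the other coils: round, 32.5 mm inside). It moves up when the spring is compressed: from about 0.7 N, about 0.6 N per mm, solid after 10 mm.
- seat (a point): The empty place of the clamp base: centre of the floor of its aluminium cup, on the rod's axis, 18 mm above the table. z up; x along the plate's short side, y along its long side. Cup: 46 mm inside diameter, rim 6 mm above its floor; the spring's foot rests on this floor. Pressing the spring on base, rod or pins with more than 15 N spoils it.
- rod_end (a point): Usual place of the empty rod's tip, 80 mm above seat, axes as seat; the true tip is up to 6 mm higher or lower each time, not measured. The rod is 7 mm thick, its last 10 mm tapered to 2 mm. Two level cross pins, 3.5 mm thick and 30 mm end to end, go through it 16 mm and 42 mm below its tip (see upper_pin).
- upper_pin (a point): Usual place of the middle of the upper cross pin, 64 mm above seat, axes as seat (NOT as the pin). Each pin is turned, about the rod, to its own angle within 1.0 rad either way of this x axis, not measured: find it by feel or look. The flattened coil passes a pin only with its long way within about 0.25 rad of the pin, else it stops on it. Pins do not turn.
- stand: The fixed clamp base: grey plate 78 x 178 x 14 mm with two cups and rods; a like spring is already fitted on the other rod, 100 mm towards -y. Origin under the empty rod at table height, 18 mm below seat; same axes as seat.
- spring: The spring; origin at the centre of its foot when it is not compressed; same axes as spring_centre.
- vial: Bystander: glass sample vial with screw cap, 27 x 27 x 70 mm, upright; origin at the centre of its underside.
- tin: Bystander: round aluminium tin with lid, 64 mm diameter, 30 mm high; origin at the centre of its underside.
- crucible: Bystander: white porcelain crucible with lid, 48 mm diameter, 48 mm high; origin at the centre of its underside.
- jar: Bystander: plastic sample jar with screw lid, 69 mm diameter, 109 mm high; origin at the centre of its underside.
Not all that is in view belongs to the job. What is shaped like the spring but green is not meant.

How it is judged:
By the outcome, as a careful person would: the job done as asked, in the order asked, and still so for the second after the job is handed in, with the robot touching nothing.
It also fails if it takes over 72 s, if anything falls off the work surface, if the arm or the gripper's body presses on something with over 40 N, if the wrist force passes 120 N, or if a joint passes its speed limit or range.

## Working session

There is one attempt and no reset: what is moved stays moved. The work goes in short steps, Python scripts to look and compute and a tool call to move; the robot and the scene stay as the last step left them, time stands still between calls to the robot, and variables do not carry over. Pictures are saved under pics/ and viewed, about 8 in all and at most 12, crops included, and the job is handed in when it is done.

Besides the shell and the picture viewer there is one more tool, called after "Call:" by a JSON object that holds its "name" and its "arguments". jog_arm: Moves the arm, as the interface text tells. Its arguments: {"type":"object","properties":{"deltas":{"type":"array"},"grip_force":{"type":"number"}},"required":["deltas"]}

```bash
ls; mkdir -p pics; cat > h.py <<'E'
import numpy as np, cv2
from scipy.spatial.transform import Rotation as R
from station import ctrl, vision
def cam(name,obs=None):
    c=vision.calibration(name)
    K=np.array([[c['fx'],0,c['cx']],[0,c['fy'],c['cy']],[0,0,1]])
    if 'hand_eye' in c:
        o=obs or ctrl.get_obs(); T=np.eye(4); T[:3,:3]=R.from_rotvec(o['tool_rot']).as_matrix(); T[:3,3]=o['tool_pos']
        T=T@np.array(c['hand_eye']); return K,T[:3,:3],T[:3,3]
    M=R.from_rotvec(np.ravel(c['rvec'])).as_matrix(); return K,M.T,-M.T@np.ravel(c['tvec'])
def ray(cm,u,v):
    K,M,p=cm; d=M@np.linalg.solve(K,[u,v,1]); return p,d
def onz(cm,u,v,z):
    p,d=ray(cm,u,v); return p+d*(z-p[2])/d[2]
def proj(cm,P):
    K,M,p=cm; q=K@(M.T@(np.array(P)-p)); return q[:2]/q[2]
def cloud(cm,D):
    K,M,p=cm; v,u=np.mgrid[:D.shape[0],:D.shape[1]]
    c=np.stack([(u-K[0,2])/K[0,0]*D,(v-K[1,2])/K[1,1]*D,D],-1); return c@M.T+p
E
python3 - <<'E'
from h import *
o=ctrl.get_obs(); print({k:np.round(v,3) for k,v in o.items()}, ctrl.tcp_to_tips)
for n in("side","top","wrist"):
    im,D=vision.get_image(n); cv2.imwrite(f'pics/{n}0.png',im[:,:,::-1]); np.savez(f'pics/{n}0.npz',im=im,D=D)
    K,M,p=cam(n,o); print(n,K[0,0],p.round(3),M[:,2].round(2))
a=cv2.imread('pics/side0.png');b=cv2.imread('pics/top0.png')
E
```

```text
pics
{'t': np.float64(0.0), 'q': array([ 1.161,  0.053,  1.614,  0.   ,  1.476, -0.119]), 'dq': array([ 0.001,  0.002,  0.001, -0.   ,  0.001,  0.001]), 'effort': array([-0.0000e+00, -3.9369e+01, -3.7018e+01, -0.0000e+00,  7.0000e-03,
       -0.0000e+00]), 'tool_pos': array([0.179, 0.598, 0.252]), 'tool_rot': array([-4.550e-01, -3.108e+00,  3.000e-03]), 'contact_force': array([ 0.125,  0.062, -0.198]), 'wrist_torque': array([ 0.011,  0.044, -0.039]), 'opening': np.float64(0.085)} 0.022
side 448.6090474220796 [ 0.123 -0.089  0.837] [ 0.49  0.07 -0.87]
top 431.989449133724 [ 0.482 -0.039  1.16 ] [ 0.08  0.02 -1.  ]
wrist 333.07025004455943 [0.114 0.617 0.372] [ 0.26 -0.08 -0.96]
```

View pics/top0.png

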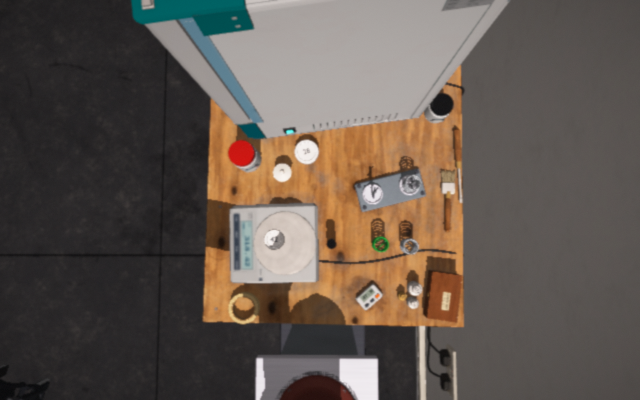

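View pics/side0.png

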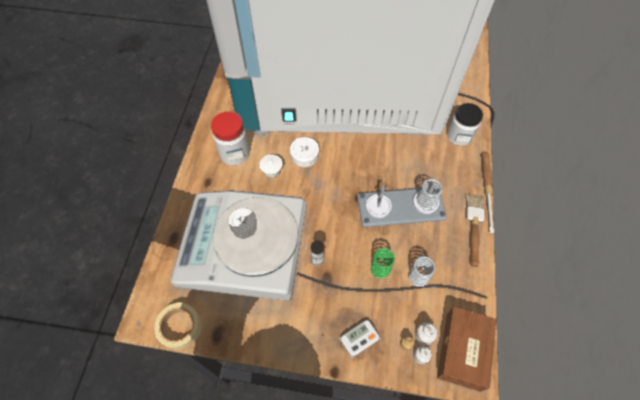

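```bash
python3 - <<'E'
from h import *
a=cv2.imread('pics/side0.png')[165:295,345:475];b=cv2.imread('pics/top0.png')[150:260,340:440]
cv2.imwrite('pics/c1.png',np.hstack([cv2.resize(a,(400,400),interpolation=2),cv2.resize(b,(364,400),interpolation=2)]))
s,t=cam('side'),cam('top')
def tri(u1,u2):
    A=np.zeros((3,3));B=np.zeros(3)
    for c,u in((s,u1),(t,u2)):
        p,d=ray(c,*u);d/=np.linalg.norm(d);Q=np.eye(3)-np.outer(d,d);A+=Q;B+=Q@p
    return np.linalg.solve(A,B).round(3)
print('spring top',tri((423,264),(410,246)),'green',tri((383,256),(380,243)))
for n,c in(('side',s),('top',t)):
    f=np.load(f'pics/{n}0.npz');P=cloud(c,f['D']);im=f['im'].astype(int)
    ok=f['D']>0
    z=P[...,2]
    print(n,'table z',np.median(z[ok&(abs(z)<.03)]).round(4))
    pl=ok&(abs(z-.014)<.005)&(im.max(2)-im.min(2)<35)&(P[...,0]>.45)&(P[...,0]<.75)&(P[...,1]<-.05)&(P[...,1]>-.4)
    k,l,st,ce=cv2.connectedComponentsWithStats(pl.astype(np.uint8))
    i=1+np.argmax(st[1:,4]); q=P[l==i]
    r=cv2.minAreaRect((q[:,:2]*1000).astype(np.float32)); print(' plate',r,st[i])
    hi=ok&(z>.045)&(z<.2)&(P[...,0]>.3)&(P[...,0]<.8)
    k,l,st,ce=cv2.connectedComponentsWithStats(hi.astype(np.uint8))
    for i in range(1,k):
        if st[i,4]>8: q=P[l==i]; print(' ',ce[i].round(0),st[i,4],q.mean(0).round(3),q[:,2].max().round(3))
E
```

```text
spring top [ 0.442 -0.236  0.068] green [ 0.449 -0.163  0.062]
side table z 0.0001
 plate ((588.14990234375, -195.59603881835938), (78.33934783935547, 177.5618133544922), 14.047652244567871) [ 357  188   90   39 1714]
  [332. 103.] 12431 [ 0.742 -0.025  0.125] 0.2
  [531. 234.] 9873 [ 0.511 -0.405  0.129] 0.2
  [467. 122.] 547 [ 0.782 -0.316  0.072] 0.088
  [270. 161.] 18 [0.632 0.089 0.048] 0.051
  [431. 191.] 351 [ 0.598 -0.244  0.07 ] 0.096
  [381. 193.] 66 [ 0.574 -0.147  0.076] 0.1
  [244. 242.] 10938 [0.436 0.096 0.071] 0.118
  [317. 247.] 166 [ 0.445 -0.039  0.068] 0.073
  [384. 259.] 209 [ 0.446 -0.165  0.057] 0.065
  [424. 268.] 219 [ 0.44  -0.239  0.057] 0.065
  [471. 333.] 1892 [ 0.336 -0.326  0.048] 0.053
  [429. 330.] 91 [ 0.332 -0.254  0.047] 0.05
top table z 0.0015
 plate ((588.8381958007812, -195.91517639160156), (77.69230651855469, 176.18878173828125), 13.796211242675781) [ 355  168   71   44 1143]
  [486. 204.] 4872 [ 0.545 -0.406  0.128] 0.2
  [345. 118.] 3363 [ 0.755 -0.076  0.122] 0.2
  [243. 155.] 711 [0.668 0.178 0.101] 0.116
  [282. 172.] 22 [0.631 0.088 0.049] 0.056
  [413. 183.] 173 [ 0.601 -0.245  0.072] 0.101
  [374. 192.] 32 [ 0.577 -0.148  0.081] 0.103
  [276. 243.] 6602 [0.45  0.099 0.072] 0.12
  [381. 244.] 76 [ 0.446 -0.165  0.059] 0.067
  [331. 244.] 78 [ 0.448 -0.039  0.071] 0.076
  [410. 246.] 91 [ 0.441 -0.239  0.06 ] 0.069
  [445. 288.] 893 [ 0.337 -0.326  0.049] 0.056
  [416. 289.] 52 [ 0.333 -0.255  0.047] 0.051
```

View pics/c1.png

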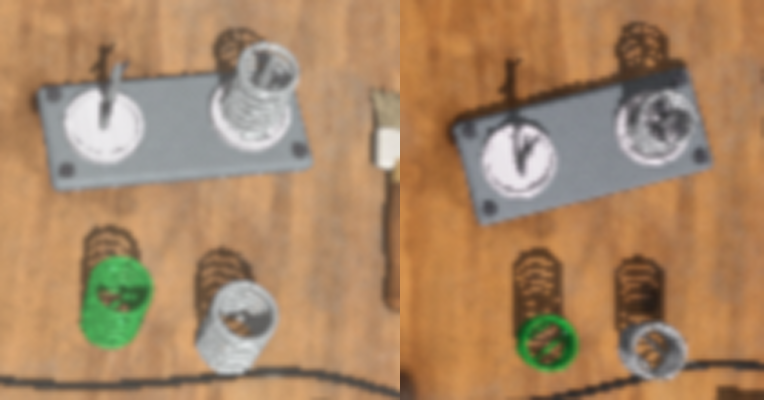

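Candidates: green spring (side 383,256) is the decoy. The fitted steel spring (side 431,191) is on the other rod. The loose bare-steel spring (side 423,264 / top 410,246) is the one meant, and the crop confirms that it is open and free-standing. The plate measures 78.3 × 177.6 mm, which matches. I'll swing the arm there.

Call:
{"name": "jog_arm", "arguments": {"deltas": [[0,0,0.065,-3.9,-0.45,0,0.7],[0,0,0.065,-3.9,-0.45,0,0.7],[0,0,0.065,-3.9,-0.45,0,0.7],[0,0,0.065,-3.9,-0.45,0,0.7],[0,0,0.065,-3.9,-0.45,0,0.7],[0,0,0.065,-3.9,-0.45,0,0.7],[0,0,0.065,-3.7,-0.45,0,0.7],[0,0,0.065,-3.7,-0.45,0,0.7],[0,0,0.065,-3.7,-0.45,0,0.7],[0,0,0.065,-3.7,-0.45,0,0.7],[0,0,0.065,-3.7,-0.45,0,0.7],[0,0,0.065,-3.7,-0.45,0,0.7]]}}

```text
t: 1.15
tool_pos: [0.5039, 0.2885, 0.2529]
tool_rot: [-1.607, -2.699, 0.0]
contact_force: [0.7, -0.7, -0.5]
opening: 0.0597
```

Call:
{"name": "jog_arm", "arguments": {"deltas": [[0,0,0.065,-3.6,-0.45,0,0.7],[0,0,0.065,-3.6,-0.45,0,0.7],[0,0,0.065,-3.6,-0.45,0,0.7],[0,0,0.065,-3.5,-0.45,0,0.7],[0,0,0.065,-3.5,-0.45,0,0.7],[0,0,0.065,-3.5,-0.45,0,0.7],[0,0,0.065,-3.4,-0.45,0,0.7],[0,0,0.065,-3.4,-0.45,0,0.7],[0,0,0.065,-3.4,-0.45,0,0.7],[0,0,0.065,-3.3,-0.45,0,0.7],[0,0,0.065,-3.3,-0.45,0,0.7],[0,0,0.065,-3.3,-0.45,0,0.7]]}}

```text
t: 2.15
tool_pos: [0.5106, -0.118, 0.2529]
tool_rot: [-2.513, -1.885, 0.0]
contact_force: [0.2, -0.4, -0.0]
opening: 0.0594
```

```bash
cat >> h.py <<'E'
def go(P,yaw=None):
    o=ctrl.get_obs(); M=R.from_rotvec(o['tool_rot']).as_matrix(); y=np.arctan2(M[1,1],M[0,1])
    print('t',round(o['t'],2),'pos',o['tool_pos'].round(4),'yaw_y',round(y,3),'z',M[:,2].round(3),'q',np.round(o['q'],2),'F',np.round(o['contact_force'],1),'T',np.round(o['wrist_torque'],2),'open',round(o['opening'],4))
    if P is not None: print(' shift cm',(M.T@(np.array(P)-o['tool_pos'])*100).round(2), 'turn z',None if yaw is None else round(y-yaw,3))
E
python3 - <<'E'
from h import *
go([.441,-.239,.16],-.495)
f=np.load('pics/side0.npz');P=cloud(cam('side'),f['D']);m=(f['D']>0)&(P[...,2]>.1)
for y in (-.3,-.25,-.2,-.15,-.1): 
    q=P[m&(abs(P[...,1]-y)<.02)&(P[...,0]>.62)]; print(y,q.min(0).round(3),q.max(0).round(3))
E
```

```text
t 2.15 pos [ 0.5106 -0.118   0.2529] yaw_y -0.283 z [-0.  0. -1.] q [-0.37 -0.19  1.85 -0.    1.49 -0.09] F [ 0.2 -0.4 -0. ] T [ 0.01 -0.01 -0.03] open 0.0594
 shift cm [-13.56  -3.29   9.29] turn z 0.212Traceback (most recent call last):
  File "<stdin>", line 5, in <module>
    return umr_minimum(a, axis, None, out, keepdims, initial, where)
ValueError: zero-size array to reduction operation minimum which has no identity
```

Call:
{"name": "jog_arm", "arguments": {"deltas": [[0,0,0,-3.4,-0.8,2.3,0.7],[0,0,0,-3.4,-0.8,2.3,0.7],[0,0,0,-3.4,-0.8,2.3,0.7],[0,0,0,-3.4,-0.9,2.3,0.7],[0,0,0,0,0,0,0.7],[0,0,0,0,0,0,0.7]]}}

```text
t: 2.65
tool_pos: [0.4404, -0.2379, 0.1596]
tool_rot: [-2.51, -1.883, 0.001]
contact_force: [0.4, 0.3, 0.5]
opening: 0.06
```

```bash
python3 - <<'E'
from h import *
o=ctrl.get_obs(); go([.441,-.239,.16])
im,D=vision.get_image('wrist'); np.savez('pics/w1.npz',im=im,D=D)
c=cam('wrist',o); P=cloud(c,D); z=P[...,2]
g=(im.astype(int).max(2)-im.min(2)<40)
m=(D>0)&(z>.045)&(z<.075)&g&(np.hypot(P[...,0]-.441,P[...,1]+.239)<.035)
q=P[m]; print(m.sum(), q[:,:2].min(0),q[:,:2].max(0), cv2.minEnclosingCircle((q[:,:2]*1000).astype(np.float32)), np.median(z[(D>0)&(abs(z)<.02)]))
u=proj(c,[.441,-.239,.03]).astype(int); print(u)
x0,y0=max(u[0]-80,0),max(u[1]-60,0)
cv2.imwrite('pics/w1.png',cv2.resize(im[y0:y0+120,x0:x0+160,::-1],(800,600),interpolation=2)); print(x0,y0)
E
```

```text
t 2.65 pos [ 0.4404 -0.2379  0.1596] yaw_y -0.284 z [-0.003  0.003 -1.   ] q [-0.64 -0.17  1.99  0.    1.33 -0.36] F [0.4 0.3 0.5] T [ 0.04 -0.02 -0.03] open 0.06
 shift cm [-0.08  0.09 -0.04] turn z None
1236 [ 0.42193907 -0.25847218] [ 0.46084901 -0.21930017] ((441.3218078613281, -238.98251342773438), 19.749210357666016) -0.00032251693563012385
[321 194]
241 134
```

View pics/w1.png

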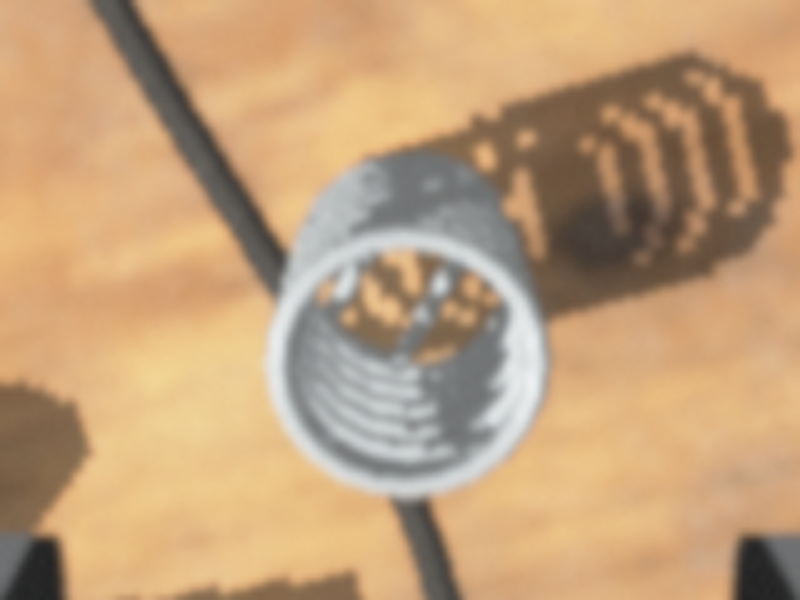

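The loose spring's rim fits a 39.5 mm circle centred at (0.4413, −0.2390). The bars of the flattened coil show at about (345,280) and (420,315) in the crop. I'll move the camera straight above it for the coil's direction.

Call:
{"name": "jog_arm", "arguments": {"deltas": [[0,0,0,-2.5,0,1.5,0.7],[0,0,0,-2.5,0,1.5,0.7],[0,0,0,0,0,0,0.7],[0,0,0,0,0,0,0.7]]}}

```text
t: 3.03
tool_pos: [0.4292, -0.2853, 0.1322]
tool_rot: [-2.51, -1.89, -0.001]
contact_force: [0.3, 0.6, 0.0]
opening: 0.06
```

```bash
python3 - <<'E'
from h import *
o=ctrl.get_obs(); go([.4413,-.2390,.16])
im,D=vision.get_image('wrist'); np.savez('pics/w2.npz',im=im,D=D)
c=cam('wrist',o)
# rectify on plane z=.002, 10 px/mm, +-30mm, x right, y up
g=np.array([[-.02,-.02],[.02,-.02],[.02,.02],[-.02,.02]])
src=np.array([proj(c,[.4413+a,-.239+b,.002]) for a,b in g],np.float32)
dst=np.array([[(a+.03)*1e4,(.03-b)*1e4] for a,b in g],np.float32)
cv2.imwrite('pics/w2.png',cv2.warpPerspective(im[:,:,::-1].copy(),cv2.getPerspectiveTransform(src,dst),(600,600)))
E
```

```text
t 3.03 pos [ 0.4292 -0.2853  0.1322] yaw_y -0.28 z [ 0.  0. -1.] q [-0.73 -0.1   1.98  0.    1.27 -0.45] F [0.3 0.6 0. ] T [ 0.03  0.04 -0.02] open 0.06
 shift cm [ 4.78 -0.11 -2.78] turn z None
```

View pics/w2.png

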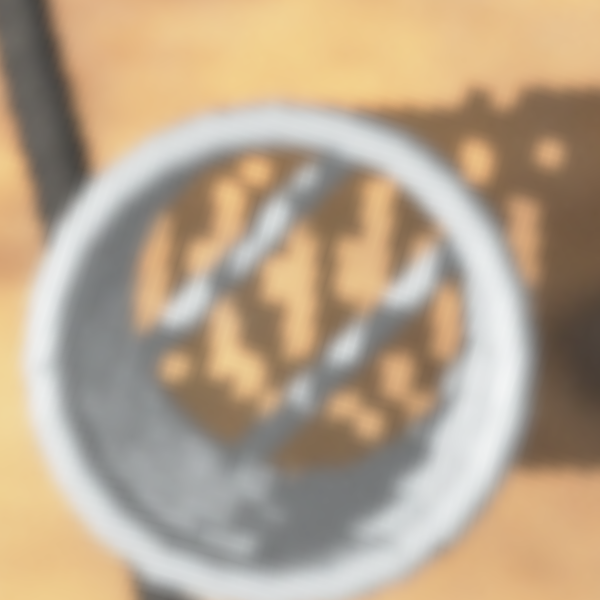

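The coil's long way is at 45° world (0.78 rad), from the bars (160,330)-(330,165) and (245,455)-(450,250). They are 14.6 mm apart, as expected for 11 + 3.5. Now I'll grasp the spring.

Call:
{"name": "jog_arm", "arguments": {"deltas": [[0,0,0,2.4,-0.05,0,0.7],[0,0,0,2.4,-0.05,0,0.7],[0,0,0,0,0,2.5,0.7],[0,0,0,0,0,2.5,0.7],[0,0,0,0,0,2.3,0.7],[0,0,0,0,0,1.0,0.7],[0,0,0,0,0,0,0.7]]}}

```text
t: 3.67
tool_pos: [0.4401, -0.2371, 0.0471]
tool_rot: [-2.505, -1.89, 0.001]
contact_force: [-0.1, -0.1, -1.1]
opening: 0.0598
```

```bash
python3 - <<'E'
from h import *
go([.4413,-.2390,.049],-.283)
E
```

```text
t 3.67 pos [ 0.4401 -0.2371  0.0471] yaw_y -0.278 z [-0.003  0.003 -1.   ] q [-0.64 -0.01  2.05  0.    1.11 -0.37] F [-0.1 -0.1 -1.1] T [ 0.02  0.02 -0.01] open 0.0598
 shift cm [-0.15  0.17 -0.19] turn z 0.005
```

Call:
{"name": "jog_arm", "arguments": {"deltas": [[0,0,0,-0.1,0.1,-0.1,0.7],[0,0,0,0,0,0,0.7],[0,0,0,0,0,0,0.35],[0,0,0,0,0,0,0.35],[0,0,0,0,0,0,0.35],[0,0,0,0,0,0,0.35],[0,0,0,0,0,0,0.35],[0,0,0,0,0,0,0.35]], "grip_force": 40}}

```text
t: 4.33
tool_pos: [0.442, -0.2409, 0.0504]
tool_rot: [2.508, 1.888, 0.001]
contact_force: [2.5, 0.3, 2.0]
opening: 0.0377
```

```bash
python3 - <<'E'
from h import *
go([.4413,-.2390,.049],-.283)
E
```

```text
t 4.33 pos [ 0.442  -0.2409  0.0504] yaw_y -0.28 z [ 0.002 -0.001 -1.   ] q [-0.65 -0.02  2.05  0.    1.11 -0.37] F [2.5 0.3 2. ] T [-0.17 -0.32  0.02] open 0.0377
 shift cm [ 0.16 -0.12  0.14] turn z 0.003
```

Call:
{"name": "jog_arm", "arguments": {"deltas": [[0,0,0,0,0,-2,0.35],[0,0,0,0,0,-3,0.35],[0,0,0,0,0,-3,0.35],[0,0,0,0,0,-4,0.35],[0,0,0,1.4,2.1,0,0.35],[0,0,0,1.4,2.1,0,0.35],[0,0,0,1.4,2.1,0,0.35],[0,0,0,1.5,2.0,0,0.35],[0,0,0,1.5,2.0,0,0.35],[0,0,0,0,0,0,0.35],[0,0,0,0,0,0,0.35],[0,0,0,0,0,0,0.35]]}}

```text
t: 5.33
tool_pos: [0.5593, -0.1994, 0.1687]
tool_rot: [-2.508, -1.889, 0.002]
contact_force: [0.3, -0.1, -0.7]
opening: 0.0376
```

```bash
python3 - <<'E'
from h import *
o=ctrl.get_obs(); go([.561,-.2,.17])
im,D=vision.get_image('wrist'); np.savez('pics/w3.npz',im=im,D=D)
c=cam('wrist',o); P=cloud(c,D)
m=(D>0)&(np.hypot(P[...,0]-.5764,P[...,1]+.1473)<.02)&(P[...,2]>.03)&(P[...,2]<.12); q=P[m]
print('tip',q[:,2].max(), q[q[:,2]>q[:,2].max()-.006].mean(0), m.sum(), np.histogram(q[:,2],np.arange(.03,.12,.004)))
u=proj(c,[.5764,-.1473,.07]); print(u)
x0,y0=int(u[0]-64),int(u[1]-48)
cv2.imwrite('pics/w3.png',cv2.resize(im[y0:y0+96,x0:x0+128,::-1],(800,600),interpolation=2)); print(x0,y0)
for z in(.082,.056): print(z,proj(c,[.5764,-.1473,z]),[ (proj(c,[.5764,-.1473,z])-[x0,y0])*6.25])
E
```

```text
t 5.33 pos [ 0.5593 -0.1994  0.1687] yaw_y -0.28 z [-0.003  0.001 -1.   ] q [-0.47  0.05  1.76 -0.    1.33 -0.19] F [ 0.3 -0.1 -0.7] T [0.   0.02 0.  ] open 0.0376
 shift cm [-0.01  0.18 -0.13] turn z None
tip 0.10089940205060116 [ 0.57718622 -0.14785415  0.09798991] 492 (array([  4,   2,   1,   2,   2,   1,   3, 131,   1,   2,   3,   2,   4,
       171,  58,  49,  33,  23,   0,   0,   0,   0]), array([0.03 , 0.034, 0.038, 0.042, 0.046, 0.05 , 0.054, 0.058, 0.062,
       0.066, 0.07 , 0.074, 0.078, 0.082, 0.086, 0.09 , 0.094, 0.098,
       0.102, 0.106, 0.11 , 0.114, 0.118]))
[323.37455957 123.89756434]
259 75
0.082 [323.47137813 125.07618333] [array([402.94611329, 312.97614584])]
0.056 [323.2740204  122.67365254] [array([401.71262753, 297.96032836])]
```

View pics/w3.png

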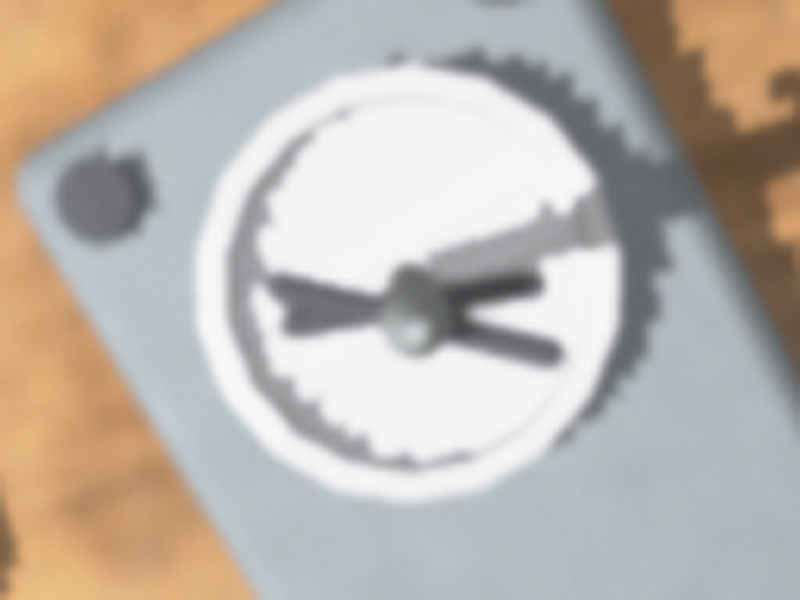

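Both pins show well in this view, one of them running (275,283)→(560,352) and the other (290,327)→(540,283). I'll fit each one from depth.

```bash
python3 - <<'E'
from h import *
f=np.load('pics/w3.npz'); D=f['D']
# pose at picture time
o=dict(ctrl.get_obs()); c=cam('wrist',o); P=cloud(c,D)
r=np.hypot(P[...,0]-.5765,P[...,1]+.1475)
for lo,hi in((.078,.089),(.053,.064)):
    m=(D>0)&(r<.017)&(r>.0055)&(P[...,2]>lo)&(P[...,2]<hi); q=P[m]
    vx,vy,x0,y0=cv2.fitLine((q[:,:2]*1000).astype(np.float32),cv2.DIST_L2,0,.01,.01).ravel()
    t=(q[:,:2]*1000-[x0,y0])@[vx,vy]
    print(m.sum(),'zmed',np.median(q[:,2]).round(4),'yaw',np.arctan2(vy,vx)%np.pi,'len',np.ptp(t),'mid',[x0+vx*(t.max()+t.min())/2,y0+vy*(t.max()+t.min())/2])
print('tip',c[2],proj(c,[.5764,-.1473,.1]))
# cup rim: white at z~.024
im=f['im']; w=(im.min(2)>190)&(r<.04); ys,xs=np.nonzero(w)
h=cv2.convexHull(np.stack([xs,ys],1).astype(np.int32)); 
q=np.array([onz(c,*p,.024)[:2]*1000 for p in h[:,0]],np.float32); (e,s,a)=cv2.fitEllipse(q); print('cup',e,s)
go([.5765,-.148,.17])
E
```

```text
181 zmed 0.0857 yaw 2.6252272 len 29.646421887197207 mid [np.float64(577.0725413793348), np.float64(-148.21121404582416)]
121 zmed 0.0599 yaw 3.0441904 len 29.473162808087924 mid [np.float64(576.9825144457742), np.float64(-148.41539405953708)]
tip [ 0.57870781 -0.13487823  0.28916414] [323.67397595 126.65748955]
cup (565.2129516601562, -210.15489196777344) (488.38641357421875, 625.0280151367188)
t 5.38 pos [ 0.5592 -0.1996  0.1689] yaw_y -0.28 z [-0.002  0.001 -1.   ] q [-0.47  0.05  1.76 -0.    1.33 -0.19] F [ 0.3  0.2 -1.3] T [-0.   -0.02 -0.04] open 0.0377
 shift cm [ 5.44  0.23 -0.11] turn z None
```

```bash
python3 - <<'E'
from h import *
f=np.load('pics/w3.npz'); D=f['D']; im=f['im']
c=vision.calibration('wrist'); H=np.array(c['hand_eye']); K=cam('wrist')[0]
P=cloud((K,H[:3,:3],H[:3,3]),D)   # tool frame
m=(D>0)&(abs(P[...,2]+.014)<.006)&(np.hypot(P[...,0],P[...,1])<.03)
q=P[m]; print(m.sum(),q.min(0),q.max(0),np.median(q[:,2]))
n,l,s,ce=cv2.connectedComponentsWithStats(m.astype(np.uint8)); print(s[1:])
m2=m&(abs(P[...,1])<.0185); 
q=P[m2]; 
from scipy.optimize import least_squares
# outer edge fit: max |x| extents at binned y, and inner
for b in np.arange(-.016,.017,.004):
    k=q[abs(q[:,1]-b)<.002]; 
    if len(k): print(b.round(3), k[:,0].min().round(4),k[:,0].max().round(4))
print(cv2.minEnclosingCircle((q[:,:2]*1000).astype(np.float32)))
u=cv2.boundingRect(m.astype(np.uint8)); print(u)
x,y,w,h=u; cv2.imwrite('pics/w3b.png',cv2.resize(im[y-10:y+h+20,x-20:x+w+20,::-1],None,fx=4,fy=4,interpolation=2))
E
```

```text
3149 [-0.01781638 -0.02920031 -0.01995542] [ 0.02110318  0.02903646 -0.00800126] -0.009770457073672717
[[ 325  237    1    1    1]
 [ 238  238  163   92 3059]
 [ 330  238    1    1    1]
 [ 355  260    1    1    1]
 [ 364  281    1    1    1]
 [ 362  294    1    1    1]
 [ 365  294    1    3    3]
 [ 363  298    4    6    8]
 [ 359  301    3    2    3]
 [ 285  303    1    1    1]
 [ 357  302    7    9   24]
 [ 347  310   12   13   31]
 [ 292  312    2    2    2]
 [ 360  312    1    1    1]
 [ 348  314    1    1    1]
 [ 345  316    1    1    1]
 [ 337  318    1    1    1]
 [ 341  318    2    1    2]
 [ 345  318    1    1    1]
 [ 347  319    1    1    1]
 [ 307  320    1    1    1]
 [ 329  321    1    2    2]
 [ 334  320    1    1    1]
 [ 316  322    1    1    1]]
-0.016 -0.0111 0.0134
-0.012 -0.0143 0.0172
-0.008 -0.0158 0.0191
-0.004 -0.0175 0.0202
0.0 -0.0178 0.0207
0.004 -0.0175 0.0211
0.008 -0.016 0.0197
0.012 -0.0148 0.0179
0.016 -0.012 0.0151
((0.788881778717041, -1.229952335357666), 21.070655822753906)
(238, 237, 163, 93)
```

View pics/w3b.png

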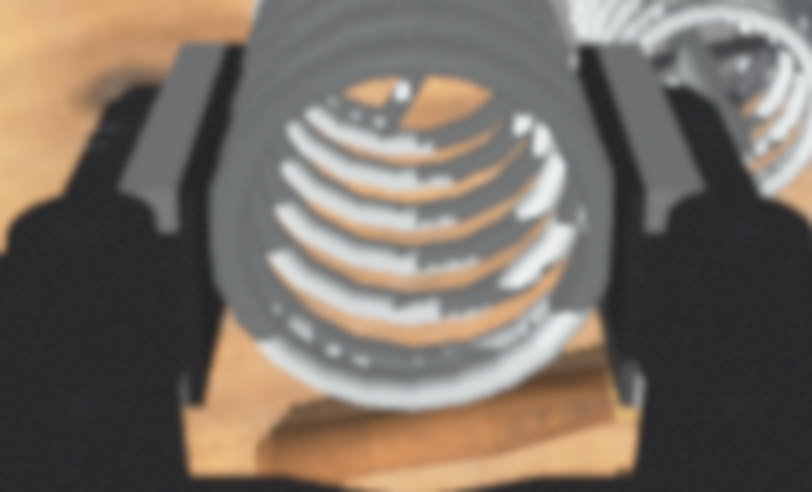

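The spring sits at (+1.6, +0.4) mm in the tool frame, and the gap before the grasp agrees. The pins are at −0.516 (upper) and −0.097 rad world (lower), and the tip is about 0.100 m. I'll move over the rod and turn the spring to yaw_y ≈ 1.566, which keeps the camera towards the robot.

Call:
{"name": "jog_arm", "arguments": {"deltas": [[0,0,0,1.8,0.15,0,0.35],[0,0,0,1.8,0.15,0,0.35],[0,0,0,1.8,0.15,0,0.35],[0,0,-0.123,0,0,0,0.35],[0,0,-0.123,0,0,0,0.35],[0,0,-0.123,0,0,0,0.35],[0,0,-0.123,0,0,0,0.35],[0,0,-0.123,0,0,0,0.35],[0,0,-0.123,0,0,0,0.35],[0,0,-0.123,0,0,0,0.35],[0,0,-0.123,0,0,0,0.35],[0,0,-0.123,0,0,0,0.35]]}}

```text
t: 6.38
tool_pos: [0.5784, -0.1496, 0.1696]
tool_rot: [-1.134, -2.929, 0.0]
contact_force: [-0.2, -0.5, -0.6]
opening: 0.0371
```

Call:
{"name": "jog_arm", "arguments": {"deltas": [[0,0,-0.123,0,0,0,0.35],[0,0,-0.123,0,0,0,0.35],[0,0,-0.123,0,0,0,0.35],[0,0,-0.123,0,0,0,0.35],[0,0,-0.123,0,0,0,0.35],[0,0,-0.123,0,0,0,0.35],[0,0,0,0,0,0,0.35],[0,0,0,0,0,0,0.35],[0,0,0,0,0,0,0.35]]}}

```text
t: 7.13
tool_pos: [0.5791, -0.1493, 0.1697]
tool_rot: [-0.014, -3.141, -0.0]
contact_force: [-0.1, 0.4, -0.8]
opening: 0.0375
```

```bash
python3 - <<'E'
from h import *
for i in range(2):
    go([.5786,-.1487,.17],1.566); im,D=vision.get_image('wrist')
o=ctrl.get_obs(); c=cam('wrist',o)
cv2.imwrite('pics/w4.png',im[:,:,::-1]); np.savez('pics/w4.npz',im=im,D=D)
H=np.array(vision.calibration('wrist')['hand_eye']); P=cloud((c[0],H[:3,:3],H[:3,3]),D)
# rim top points only
m=(D>0)&(P[...,2]<-.011)&(P[...,2]>-.018)&(np.hypot(P[...,0],P[...,1])<.024)
n,l,s,ce=cv2.connectedComponentsWithStats(m.astype(np.uint8)); i=1+np.argmax(s[1:,4]); q=P[l==i]
for b in np.arange(-.016,.017,.004):
    k=q[abs(q[:,1]-b)<.002]
    if len(k): print(b.round(3), k[:,0].min().round(4),k[:,0].max().round(4), np.median(k[:,2]).round(4))
y,x=np.mgrid[:400,:640]; w=im[215:335,230:410,::-1]; cv2.imwrite('pics/w4c.png',cv2.resize(w,(800,533),interpolation=2))
E
```

```text
t 7.13 pos [ 0.5791 -0.1493  0.1697] yaw_y 1.562 z [-0.  0. -1.] q [-0.38  0.05  1.75 -0.    1.33 -1.94] F [-0.1  0.4 -0.8] T [ 0.05  0.01 -0.03] open 0.0375
 shift cm [ 0.05  0.06 -0.03] turn z -0.004
t 7.18 pos [ 0.5792 -0.1492  0.1697] yaw_y 1.562 z [-0. -0. -1.] q [-0.38  0.05  1.75 -0.    1.33 -1.94] F [-0.4 -0.9 -0.5] T [ 0.01  0.03 -0.01] open 0.0374
 shift cm [ 0.06  0.05 -0.03] turn z -0.004
```

View pics/w4c.png

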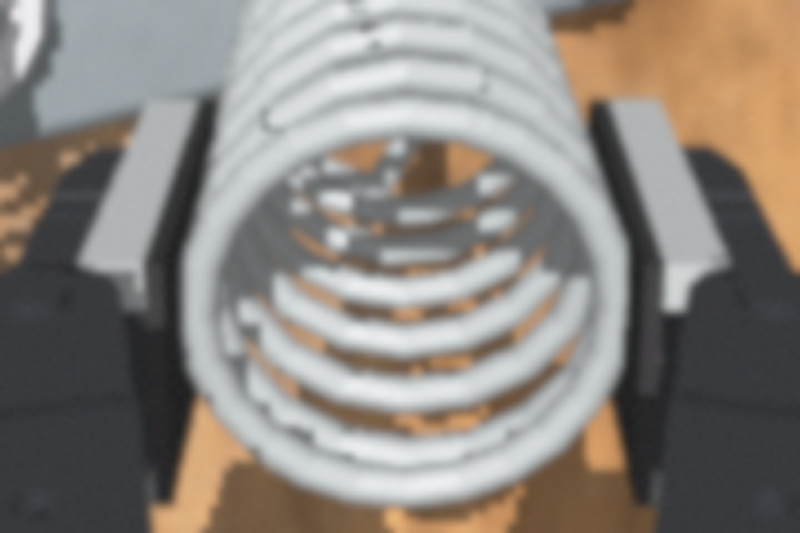

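Call:
{"name": "jog_arm", "arguments": {"deltas": [[0,0,0,0.05,0.05,0.5,0.35],[0,0,0,0,0,0.6,0.35],[0,0,0,0,0,0.6,0.35],[0,0,0,0,0,0.6,0.35],[0,0,0,0,0,0.4,0.35],[0,0,0,0,0,0,0.35],[0,0,0,0,0,0,0.35]]}}

```text
t: 7.82
tool_pos: [0.5788, -0.1482, 0.142]
tool_rot: [-0.009, -3.14, -0.001]
contact_force: [-0.4, -1.0, -2.0]
opening: 0.0376
```

```bash
python3 - <<'E'
from h import *
go([.5786,-.1487,.143],1.566); im,D=vision.get_image('wrist'); go([.5786,-.1487,.143],1.566)
np.savez('pics/w5.npz',im=im,D=D)
H=np.array(vision.calibration('wrist')['hand_eye']); P=cloud((cam('wrist')[0],H[:3,:3],H[:3,3]),D)
m=(D>0)&(abs(P[...,0])<.025)&(abs(P[...,1])<.016)&(P[...,2]<-.004)&(P[...,2]>-.03); q=P[m]
print(np.histogram(q[:,2]*1000,np.arange(-20,-3,1)))
q=q[q[:,2]<np.percentile(q[:,2],2)+.002]; print(len(q),q.min(0),q.max(0))
cv2.imwrite('pics/w5c.png',cv2.resize(im[215:335,230:410,::-1],(800,533),interpolation=2))
a,_=vision.get_image('side'); cv2.imwrite('pics/s5.png',cv2.resize(a[130:250,330:490,::-1],(800,600),interpolation=2))
E
```

```text
t 7.82 pos [ 0.5788 -0.1482  0.142 ] yaw_y 1.565 z [-0.001  0.001 -1.   ] q [-0.38  0.08  1.77  0.    1.29 -1.94] F [-0.4 -1.  -2. ] T [0.04 0.02 0.03] open 0.0376
 shift cm [ 0.02 -0.05 -0.1 ] turn z -0.001
t 7.87 pos [ 0.5791 -0.1484  0.1426] yaw_y 1.565 z [-0.  0. -1.] q [-0.38  0.08  1.77  0.    1.29 -1.94] F [ 0.5 -0.3 -0.9] T [ 0.08 -0.01 -0.04] open 0.0375
 shift cm [ 0.05 -0.03 -0.04] turn z -0.001
(array([  0,   0,   0,   0,   0,   0,   0,   0,   0,  10, 237, 776, 656,
       241,  62,  97]), array([-20, -19, -18, -17, -16, -15, -14, -13, -12, -11, -10,  -9,  -8,
        -7,  -6,  -5,  -4]))
1325 [-0.0181532  -0.01599869 -0.01044489] [ 0.02106027  0.01599616 -0.00761147]
```

View pics/w5c.png

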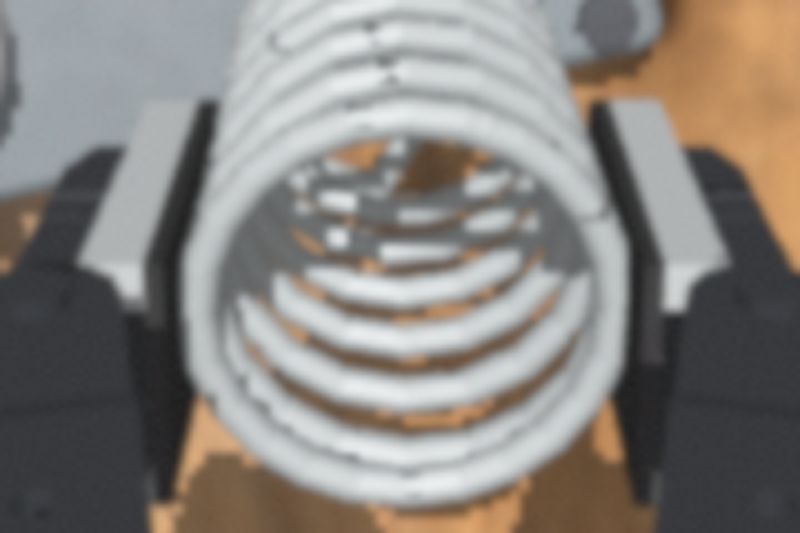

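Call:
{"name": "jog_arm", "arguments": {"deltas": [[0,0,0,0.03,-0.03,0.3,0.35],[0,0,0,0,0,0.3,0.35],[0,0,0,0,0,0.3,0.35],[0,0,0,0,0,0.3,0.35],[0,0,0,0,0,0,0.35],[0,0,0,0,0,0,0.35]]}}

```text
t: 8.42
tool_pos: [0.5784, -0.1485, 0.13]
tool_rot: [-0.009, -3.141, -0.001]
contact_force: [0.3, 1.5, -1.5]
opening: 0.0371
```

Call:
{"name": "jog_arm", "arguments": {"deltas": [[0,0,0,0,0,0,0.35]]}}

```text
t: 8.5
tool_pos: [0.5785, -0.1485, 0.1303]
tool_rot: [-0.009, -3.141, -0.001]
contact_force: [0.6, 2.1, -1.5]
opening: 0.0379
```

Call:
{"name": "jog_arm", "arguments": {"deltas": [[0,0,0,0,0,0,0.35]]}}

```text
t: 8.58
tool_pos: [0.5786, -0.1486, 0.1304]
tool_rot: [-0.009, -3.141, -0.001]
contact_force: [-0.0, 2.5, -2.2]
opening: 0.0378
```

Call:
{"name": "jog_arm", "arguments": {"deltas": [[0,0,0,0,0.06,0,0.35],[0,0,0,0,0,0.3,0.35],[0,0,0,0,0,0.3,0.35],[0,0,0,0,0,0,0.35],[0,0,0,0,0,0,0.35]]}}

```text
t: 9.0
tool_pos: [0.5786, -0.1482, 0.1244]
tool_rot: [-0.009, -3.141, -0.0]
contact_force: [0.2, -0.5, -1.1]
opening: 0.0378
```

Call:
{"name": "jog_arm", "arguments": {"deltas": [[0,0,0,0,0,0,0.35]]}}

```text
t: 9.08
tool_pos: [0.5787, -0.1482, 0.1246]
tool_rot: [-0.009, -3.141, -0.0]
contact_force: [-0.1, 0.3, -0.9]
opening: 0.0377
```

Call:
{"name": "jog_arm", "arguments": {"deltas": [[0,0,0,0,0,0,0.35]]}}

```text
t: 9.17
tool_pos: [0.5788, -0.1482, 0.1247]
tool_rot: [-0.009, -3.141, 0.0]
contact_force: [-0.5, -0.3, -1.6]
opening: 0.0378
```

It passed the upper pin with no axial load. I'll go between the pins, then turn by +0.42 rad for the lower one.

Call:
{"name": "jog_arm", "arguments": {"deltas": [[0,0,0,0,0,0.25,0.35],[0,0,0,0,0,0.25,0.35],[0,0,-0.105,0,0.02,0,0.35],[0,0,-0.105,0,0.02,0,0.35],[0,0,-0.105,0,0.02,0,0.35],[0,0,-0.105,0,0.01,0,0.35],[0,0,0,0,0,0,0.35],[0,0,0,0,0,0,0.35]]}}

```text
t: 9.83
tool_pos: [0.5786, -0.1474, 0.1195]
tool_rot: [0.642, -3.075, -0.0]
contact_force: [-0.6, 0.8, -0.7]
opening: 0.038
```

Call:
{"name": "jog_arm", "arguments": {"deltas": [[0,0,0,0,0,0,0.35]]}}

```text
t: 9.92
tool_pos: [0.5786, -0.1474, 0.1196]
tool_rot: [0.643, -3.075, -0.0]
contact_force: [0.6, 0.3, -1.5]
opening: 0.0376
```

Call:
{"name": "jog_arm", "arguments": {"deltas": [[0,0,0,0,0,0,0.35]]}}

```text
t: 10.0
tool_pos: [0.5786, -0.1474, 0.1196]
tool_rot: [0.644, -3.075, -0.0]
contact_force: [-0.3, 0.7, -1.5]
opening: 0.0377
```

Call:
{"name": "jog_arm", "arguments": {"deltas": [[0,0,0,0,0,0.4,0.35],[0,0,0,0,0,0.4,0.35],[0,0,0,0,0,0.3,0.35],[0,0,0,0,0,0.3,0.35],[0,0,0,0,0,0,0.35],[0,0,0,0,0,0,0.35]]}}

```text
t: 10.5
tool_pos: [0.5783, -0.1474, 0.1051]
tool_rot: [0.646, -3.073, -0.001]
contact_force: [0.5, 0.5, -0.8]
opening: 0.0381
```

Call:
{"name": "jog_arm", "arguments": {"deltas": [[0,0,0,0,0,0,0.35]]}}

```text
t: 10.58
tool_pos: [0.5786, -0.1474, 0.1056]
tool_rot: [0.646, -3.074, -0.0]
contact_force: [0.7, -0.4, -1.3]
opening: 0.0377
```

Call:
{"name": "jog_arm", "arguments": {"deltas": [[0,0,0,0,0,0,0.35]]}}

```text
t: 10.67
tool_pos: [0.5787, -0.1475, 0.1058]
tool_rot: [0.646, -3.074, -0.0]
contact_force: [-0.3, 1.3, -1.0]
opening: 0.0378
```

Call:
{"name": "jog_arm", "arguments": {"deltas": [[0,0,0,0,0,0.3,0.35],[0,0,0,0,0,0.3,0.35],[0,0,0,0,0,0,0.35],[0,0,0,0,0,0,0.35]]}}

```text
t: 11.0
tool_pos: [0.5785, -0.1474, 0.0993]
tool_rot: [0.646, -3.074, -0.0]
contact_force: [0.0, 0.8, -1.2]
opening: 0.0378
```

Call:
{"name": "jog_arm", "arguments": {"deltas": [[0,0,0,0,0,0,0.35]]}}

```text
t: 11.08
tool_pos: [0.5786, -0.1474, 0.0995]
tool_rot: [0.646, -3.074, -0.0]
contact_force: [-0.4, 0.7, -1.3]
opening: 0.0377
```

Call:
{"name": "jog_arm", "arguments": {"deltas": [[0,0,0,0,0,0,0.35]]}}

```text
t: 11.17
tool_pos: [0.5786, -0.1474, 0.0997]
tool_rot: [0.646, -3.074, -0.0]
contact_force: [-0.2, 0.9, -1.2]
opening: 0.0379
```

Past both pins. Now down to the cup floor.

Call:
{"name": "jog_arm", "arguments": {"deltas": [[0,0,0,0,0,0.5,0.35],[0,0,0,0,0,0.6,0.35],[0,0,0,0,0,0.6,0.35],[0,0,0,0,0,0.6,0.35],[0,0,0,0,0,0.4,0.35],[0,0,0,0,0,0.2,0.35],[0,0,0,0,0,0,0.35],[0,0,0,0,0,0,0.35]]}}

```text
t: 11.83
tool_pos: [0.5785, -0.1475, 0.0706]
tool_rot: [0.646, -3.074, -0.001]
contact_force: [0.5, 1.4, -0.7]
opening: 0.0379
```

Call:
{"name": "jog_arm", "arguments": {"deltas": [[0,0,0,0,0,0.2,0.35],[0,0,0,0,0,0,0.35],[0,0,0,0,0,0,0.35]]}}

```text
t: 12.08
tool_pos: [0.5789, -0.1475, 0.0691]
tool_rot: [-0.646, 3.074, -0.0]
contact_force: [-1.2, 0.7, 1.6]
opening: 0.0377
```

Call:
{"name": "jog_arm", "arguments": {"deltas": [[0,0,0,0,0,0.2,0.35],[0,0,0,0,0,0,0.35],[0,0,0,0,0,0,0.35]]}}

```text
t: 12.33
tool_pos: [0.579, -0.1476, 0.0671]
tool_rot: [-0.646, 3.074, -0.001]
contact_force: [-1.0, 1.5, 2.1]
opening: 0.0376
```

Contact came at TCP 0.0695, which puts the foot on the floor at 0.018. I'll ease the compression and let go.

Call:
{"name": "jog_arm", "arguments": {"deltas": [[0,0,0,0,0,-0.2,0.35],[0,0,0,0,0,0,0.35],[0,0,0,0,0,0,0.5],[0,0,0,0,0,0,0.6],[0,0,0,0,0,0,0.7],[0,0,0,0,0,0,0.75],[0,0,0,0,0,0,0.75],[0,0,0,0,0,0,0.75]]}}

```text
t: 13.0
tool_pos: [0.5787, -0.1475, 0.0686]
tool_rot: [0.646, -3.074, -0.0]
contact_force: [0.2, -0.3, 1.0]
opening: 0.0641
```

Call:
{"name": "jog_arm", "arguments": {"deltas": [[0,0,0,0,0,-1,0.75],[0,0,0,0,0,-2,0.75],[0,0,0,0,0,-3,0.75],[0,0,0,0,0,-3,0.75],[0,0,0,0,0,-3,0.75],[0,0,0,0,0,0,0.75],[0,0,0,0,0,0,0.75]]}}

```text
t: 13.58
tool_pos: [0.5803, -0.1481, 0.1927]
tool_rot: [-0.645, 3.069, -0.006]
contact_force: [-0.0, 0.6, -1.0]
opening: 0.0642
```

```bash
python3 - <<'E'
from h import *
o=ctrl.get_obs(); go(None); im,D=vision.get_image('wrist'); c=cam('wrist',o); P=cloud(c,D)
m=(D>0)&(np.hypot(P[...,0]-.577,P[...,1]+.148)<.03)&(P[...,2]>.068)&(P[...,2]<.083); q=P[m]
r=np.hypot(q[:,0]-.577,q[:,1]+.148); k=q[r>.0165]
print(len(k),k[:,2].max(),np.median(k[:,2]),cv2.minEnclosingCircle((k[:,:2]*1000).astype(np.float32)))
h=k[k[:,2]>.074]; A=np.c_[h[:,:2]-h[:,:2].mean(0),np.ones(len(h))]; print('tilt',np.linalg.lstsq(A,h[:,2],rcond=None)[0])
u=proj(c,[.577,-.148,.06]).astype(int); a=im[max(0,u[1]-60):u[1]+60,max(0,u[0]-80):u[0]+80,::-1]
cv2.imwrite('pics/w6.png',cv2.resize(a,(800,a.shape[0]*800//a.shape[1]),interpolation=2)); print(u)
for n in('side','top'):
    b,d=vision.get_image(n); f=np.load(f'pics/{n}0.npz'); cv2.imwrite(f'pics/{n}1.png',b[:,:,::-1])
    x=(cv2.absdiff(b,f['im']).max(2)>40).astype(np.uint8); _,_,s,ce=cv2.connectedComponentsWithStats(x)
    print(n,[ (ce[i].round(),s[i,4]) for i in range(1,len(s)) if s[i,4]>15])
E
```

```text
t 13.58 pos [ 0.5803 -0.1481  0.1927] yaw_y 1.985 z [ 0.006 -0.002 -1.   ] q [-0.37  0.03  1.74 -0.    1.37 -2.36] F [-0.   0.6 -1. ] T [0.02 0.04 0.02] open 0.0642
712 0.08120050825099717 0.07903090245894422 ((577.4365234375, -149.676513671875), 19.770158767700195)
tilt [-0.01488288 -0.00363686  0.07905829]
[323 188]
side [(array([236.,  39.]), np.int32(2921)), (array([279., 233.]), np.int32(105068)), (array([211., 116.]), np.int32(1094)), (array([439., 108.]), np.int32(38)), (array([429., 151.]), np.int32(62)), (array([366., 187.]), np.int32(25)), (array([379., 201.]), np.int32(34)), (array([337., 230.]), np.int32(16)), (array([353., 238.]), np.int32(34)), (array([331., 244.]), np.int32(71)), (array([314., 244.]), np.int32(31)), (array([359., 268.]), np.int32(18)), (array([468., 349.]), np.int32(1103)), (array([219., 332.]), np.int32(299)), (array([363., 342.]), np.int32(24)), (array([355., 347.]), np.int32(25)), (array([487., 364.]), np.int32(19)), (array([484., 381.]), np.int32(22))]
top [(array([336., 244.]), np.int32(21401)), (array([378., 228.]), np.int32(17)), (array([270., 237.]), np.int32(160)), (array([236., 307.]), np.int32(785)), (array([278., 289.]), np.int32(396)), (array([291., 306.]), np.int32(25)), (array([369., 338.]), np.int32(308))]
```

View pics/w6.png

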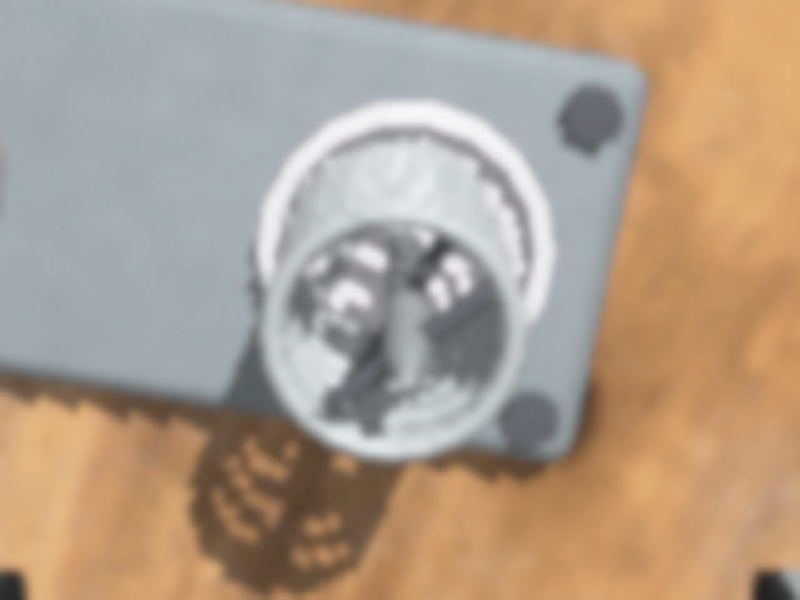

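The wrist view shows the spring standing in the white cup with the rod inside it. Its rim (400,335) is at 0.080 m, as expected for 18 + 62 mm, its tilt is about 1°, and the gripper is clear.

```bash
python3 -c "
from station import ctrl
print(ctrl.finish_job())"
```

```text
the job is handed in; nothing more can be done
None
```

The loose steel spring is on the empty rod, flattened coil first, fully home and upright in the cup, and the gripper has let go. I handed the job in at about 14 s of the 72 s allowed.

- **Threading:** I found both pin angles with the wrist camera, −0.52 and −0.10 rad in the world frame. I lined the flattened coil up with the upper pin, turned it 0.42 rad between the pins, and passed both without a snag. The readings I took showed at most about 2.5 N sideways and no axial load until the foot met the cup floor. There I pressed about 3 N and eased off before opening.
- **Last checks:** The spring's top is at 0.080 m, which matches the 18 mm floor height plus its 62 mm length. The tilt is about 1°. The rim's circle fit put its centre within about 2 mm of the rod axis, and the force readings after release were only noise (about 1 N).
- **Bystanders:** I did not confirm them conclusively. A comparison of the side and top pictures before and after was mostly masked by the arm having moved. The arm never went near the vial, tin, crucible or jar except high above the table, and no contact force appeared on the way.

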